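# Pack the hole saws and stack the tote on top

## Robot

A 7-joint arm with a two-finger parallel gripper is mounted at the origin on the work surface. World frame = base frame: x ahead of the robot, y to its left, z up, the work surface at z = 0. Lengths are in m, angles in rad, forces in N, time in s.
With the tool pointing down it reaches from about 0.35 to 0.9 m from the base axis. Payload 8.1 kg.
Tool frame: the origin (TCP) lies midway between the tips of the shut fingers; the grasp point (between the pads) lies 19 mm behind it; z points along the fingers, x is the direction in which the jaws open and shut, and the axes are right-handed (so a half turn about z gives the same grasp; the last joint's range is limited). The gripper opens to 92 mm and grips with 3 to 60 N. Pads are 19 mm wide; open, the fingers measure 130 mm over their backs; the gripper's body (75 mm by 190 mm) begins 47 mm behind the grasp point.
Start: joints at [1.16, 0.434, 0.025, 1.573, -0.012, 1.134, -0.075], TCP at [0.189, -0.596, 0.227] pointing down, gripper open.
Joint ranges: [-2.62, 2.62], [-0.44, 2.09], [-1.27, 1.32], [0.08, 2.57], [-1.32, 4.46], [0.12, 2], [-2.74, 2.74]. Speed limits (rad/s): [2.22, 2.22, 3.01, 3.01, 3.14, 3.14, 3.14].

## Interface

Orientations are given as a rotation vector (axis times angle).
In Python, from cell import arm gives the robot as it stands.
- The arm moves only by the tool jog_arm, never from a script. Its argument "commands" is a list of rows, each an object with "translation": the shift along the tool's x, y, z in mm, a list of three; "turn": the turn, a rotation vector about the tool's x, y, z in rad, a list of three. A call has 1 to 12 rows; each row is the pose to reach, as a shift and turn from the pose commanded when the call began, along the tool's axes at that moment; what a row does not reach only later rows make up. A row lasts 1/12 s, in which the tool goes at most 41.7 mm and 7.16 degrees, less where a joint would pass 70% of its speed; a pose out of reach is approached as far as the arm can. A call with a gripper value outside its range is refused whole. "claw" is the closure, from -1 (fully open) to 1 (shut), so that 0 is half open, set as the call begins (left out, the last holds). The fingers move at their own pace and stop on an object; "grip_force" is the grip in N (left out, the last holds). Time passes only in rows, so rows that repeat a pose let the fingers close. It gives the time, the measured TCP pose, the force and the opening at its end, in the units of the state.
- arm.observe(): the state, without advancing time (a new reading comes with each control period).
- arm.get_image(name): name is "scene" or "top" or "wrist"; returns the picture (480x640x3 uint8, blue, green, red); there is no depth.
- arm.camera_info(name): a dict with "vertical_fov" (degrees; the focal length in pixels is half the picture's height over the tangent of half this angle, whatever the lens; pixels are square), "cx", "cy" (the principal point, pixels), "distortion" ([k1, k2, p1, p2, k3] as OpenCV has them; the pictures are not rectified), "eye" and "rotation" of the camera in the world. Camera axes: x right, y up, looking along -z (the intrinsics and any distortion apply to the point x, -y, -z); pixel columns grow to the right and rows downward; lengths in m; the calibration is good to about 2 mm. A picture is of the moment at which its call begins: read the wrist's pose just before it. camera_info takes no time and is no camera call; for the wrist camera it gives the pose at the moment of the call.
- arm.sign_off(): hands the job in, once; it reports no verdict.
Trained networks look in the newest picture that a camera, given by its name, has taken for a name from the list of things; names that differ only in an ending like _2 or _b are one class to them, and where a whole thing is asked for, a point or a joint stands for the part that bears it (a point fixed in the world has none). Each returns a list of dicts, best first, with "confidence" (0 to 1); they miss things now and then, are a little off and sometimes report something else, mostly with a low value. They report only what shows in the picture. A call takes as long as a camera call. They do not tell look-alikes from the thing itself.
- arm.trace(camera, query): "region" (480x640 bool, what is visible of it) and "box" ([left, top, width, height] in pixels, round what is visible of it).
- arm.landmark_of(camera, query): "at" ([column, row] in pixels: a listed point, or the origin of a listed thing).
The state is a dict: "clock": time; "joints": joint angles; "dq": joint speeds; "joint_efforts": joint torques, N m; "position": TCP position; "ee_rot": TCP orientation; "force": force on the tool from outside, world axes, zero at the start; "ft_torque": the same for the moment, N m; "width": opening from 0.0 (shut) to 1.0 (fully open).
Only numpy, scipy, OpenCV 4.12 (cv2) and the standard library are available. Lean on these libraries where they do the work, as an engineer would, in place of code of your own. Each camera call takes 0.05 s, during which the arm holds its last target. There are 200 camera calls.

## Task

Gather the three hole saws into the tote that has the rings in it, each standing fully down in the ring of its own size (smallest saw in the smallest ring, and so on); leave the two sanding drums standing where they are. Then put the empty tote on top of the filled one, turned so that its cut-away front is over the other's back end and its ears rest on the rim, so that it stacks level instead of nesting onto the saws.

Things in the scene. Friction and masses are not known exactly. Their poses are not given: they have to be found in the camera images.
- lower_tote: Blue open tote, fixed to the bench. 220 mm long (x), 92 wide (y; 106 over the rim flanges), rim 85 above its underside, walls and floor 5. Origin: centre of the underside; z up. Its +x end is the front, cut away to 40 mm height in the middle. Each long rim has two notches 30 mm deep, at x = 40 to 80 and -40 to 0 mm: the upper tote's ears fall into them if both face alike, and it nests.
- upper_tote: Loose empty blue tote: 194 mm long (x), 66 wide (y), 55 tall. Origin: centre of underside. Front (+x end) cut away to 24 mm. Lift by the bar across its middle: along y, 12 thick, 58 long, z 33 to 65. Two ears each side, 25 out, at x = 60 and -20, undersides at z = 6. Turned half round, the ears rest on the lower rim: underside 79 above the lower's, 6 mm into its mouth, 8 mm play all round.
- saw_small: Hole saw, small: bright steel cup standing teeth down, 22 mm diameter, 35 mm tall, flat crown with four round windows; from it an 11 mm diameter steel shank rises 24 mm on the axis (59 mm overall): lift by the shank. Loose. Origin: centre of the underside; z up; yaw means nothing.
- saw_medium: Hole saw, medium: bright steel cup standing teeth down, 32 mm diameter, 35 mm tall, flat crown with four round windows; from it an 11 mm diameter steel shank rises 24 mm on the axis (59 mm overall): lift by the shank. Loose. Origin: centre of the underside; z up; yaw means nothing.
- saw_large: Hole saw, large: bright steel cup standing teeth down, 44 mm diameter, 35 mm tall, flat crown with four round windows; from it an 11 mm diameter steel shank rises 24 mm on the axis (59 mm overall): lift by the shank. Loose. Origin: centre of the underside; z up; yaw means nothing.
- ring_small: Ring for the small hole saw: low white plastic ring fixed on the lower tote's floor, inner diameter 36 mm (7 mm play all round the 22 mm saw), outer 42 mm, 8 mm tall. Origin: centre of its underside, on the tote's inner floor, where the saw stands. The three rings lie in a row along the tote's middle, 67 mm apart, in any order.
- ring_medium: Ring for the medium hole saw: low white plastic ring fixed on the lower tote's floor, inner diameter 46 mm (7 mm play all round the 32 mm saw), outer 52 mm, 8 mm tall. Origin: centre of its underside, on the tote's inner floor, where the saw stands. The three rings lie in a row along the tote's middle, 67 mm apart, in any order.
- ring_large: Ring for the large hole saw: low white plastic ring fixed on the lower tote's floor, inner diameter 58 mm (7 mm play all round the 44 mm saw), outer 64 mm, 8 mm tall. Origin: centre of its underside, on the tote's inner floor, where the saw stands. The three rings lie in a row along the tote's middle, 67 mm apart, in any order.
- drum_medium: Sanding drum, the thinner one, does not belong: plain dark rubber barrel 32 mm diameter, 48 mm tall, no windows or teeth, a small steel washer and 20 mm hexagon nut on top and an 11 mm shank (72 mm overall). Loose. Origin: centre of the underside, z up.
- drum_large: Sanding drum, the thicker one, does not belong: plain dark rubber barrel 44 mm diameter, 48 mm tall, no windows or teeth, a small steel washer and 20 mm hexagon nut on top and an 11 mm shank (72 mm overall). Loose. Origin: centre of the underside, z up.
Not all that is in view belongs to the job. What is shaped like the saw_medium but green or red is not meant. Leave any turquoise look-alike of the saw_large alone.

How it is judged:
On the way, in this order (a step that is already met when the one before it is completed fails the run):
1. each hole saw stands in the ring of its own size (horizontal distance between saw_small and ring_small below 0.01 m and z of each of saw_small, saw_medium, saw_large in the frame of lower_tote below 0.009 m and angle between each of saw_small, saw_medium, saw_large's own z axis and vertical below 0.1 rad and horizontal distance between saw_medium and ring_medium below 0.01 m and horizontal distance between saw_large and ring_large below 0.01 m), for 0.2 s.
2. the second tote is stacked, turned, on the filled one and let go (z of upper_tote in the frame of lower_tote between 0.075 and 0.083 m and angle between upper_tote's own z axis and vertical below 0.04 rad and horizontal distance between upper_tote and lower_tote below 0.014 m and angle between the x axis of upper_tote and the x axis of lower_tote, either way round below 0.15 rad and contact force between upper_tote and the fingers below 0.05 N), for 0.2 s.
At the end, for the whole second after the job is handed in: Each saw upright on the lower tote's floor (4 mm), within 10 mm of its own ring's centre; upper tote stacked: underside 75 to 83 mm above the lower's, level to 0.04 rad, centred to 14 mm, in line to 0.15 rad; drums upright within 25 mm of their starts; all released and at rest (all of step 1 and all of step 2 and linear speed of each of upper_tote, saw_small, saw_medium, saw_large below 0.02 m/s and distance of each of drum_medium, drum_large from where it was at the start of the episode below 0.025 m and angle between each of drum_medium, drum_large's own z axis and vertical below 0.2 rad); the robot touches nothing.
It fails at once if the thinner sanding drum is moved by more than 25 mm or knocked over (distance of drum_medium from where it was at the start of the episode above 0.025 m or angle between drum_medium's own z axis and vertical above 0.3 rad).
It fails at once if the thicker sanding drum is moved by more than 25 mm or knocked over (distance of drum_large from where it was at the start of the episode above 0.025 m or angle between drum_large's own z axis and vertical above 0.3 rad).
It also fails if it takes over 115 s, if anything falls off the work surface, if the arm or the gripper's body presses on something with over 40 N, if the wrist force passes 120 N, or if a joint passes its speed limit or range.

## Working session

There is one attempt and no reset: what is moved stays moved. The work goes in short steps, Python scripts to look and compute and a tool call to move; the robot and the scene stay as the last step left them, time stands still between calls to the robot, and variables do not carry over. Pictures are saved under pics/ and viewed, about 12 in all and at most 16, crops included, and the job is handed in when it is done.

Besides the shell and the picture viewer there is one more tool, called after "Request:" as name(argument=value, ...) on one line, values as JSON. jog_arm: Moves the arm, as the interface text tells. Its arguments: {"type":"object","properties":{"commands":{"type":"array","items":{"type":"object","properties":{"translation":{"type":"array","items":{"type":"number"}},"turn":{"type":"array","items":{"type":"number"}}}}},"claw":{"type":"number"},"grip_force":{"type":"number"}},"required":["commands"]}

```bash
mkdir -p pics; ls; python3 - <<'E'
from cell import arm
import cv2
for n in("scene","top"):
    cv2.imwrite(f"pics/{n}0.png",arm.get_image(n)); print(n,arm.camera_info(n))
print(arm.observe()); print(arm.camera_info("wrist"))
E
```

```text
pics
scene {'vertical_fov': 52.9448254507454, 'cx': 324.60846085679924, 'cy': 239.3057916676907, 'distortion': array([-0.11784265,  0.        ,  0.        ,  0.        ,  0.        ]), 'eye': array([ 1.10926677, -0.40147003,  0.62814788]), 'rotation': array([0.80599536, 0.42689535, 0.89966215])}
top {'vertical_fov': 55.970562879241356, 'cx': 318.86401580851236, 'cy': 241.6346227078491, 'distortion': array([-0.06999459,  0.        ,  0.        ,  0.        ,  0.        ]), 'eye': array([0.39819799, 0.01624114, 0.9225418 ]), 'rotation': array([ 0.09891625, -0.13303058, -1.57816741])}
{'clock': 0.1, 'joints': array([ 1.16040988,  0.4351722 ,  0.02497824,  1.5740044 , -0.01159223,
        1.13400991, -0.07513374]), 'dq': array([ 0.00031557, -0.0014382 , -0.00014467, -0.00266291, -0.00018307,
       -0.00113943, -0.00109014]), 'joint_efforts': array([ 3.33258773e-03, -6.69133544e+01,  9.88259241e-01, -3.15149188e+01,
       -6.05604588e-02,  3.74867558e-02,  2.88276556e-05]), 'position': array([ 0.18914717, -0.59520509,  0.22601243]), 'ee_rot': array([-2.53501265e+00,  1.85436709e+00,  1.95862698e-03]), 'force': array([-0.14308948,  0.29626785, -0.45114043]), 'ft_torque': array([-0.02685817, -0.01128685, -0.00855593]), 'width': 1.0011682827558845}
{'vertical_fov': 67.14651072992072, 'cx': 323.7952711774994, 'cy': 239.34857872745707, 'distortion': array([-0.03531478,  0.        ,  0.        ,  0.        ,  0.        ]), 'eye': array([ 0.26824497, -0.57126536,  0.38291097]), 'rotation': array([-0.26512037,  0.19648846, -1.25293958])}
```

View pics/scene0.png

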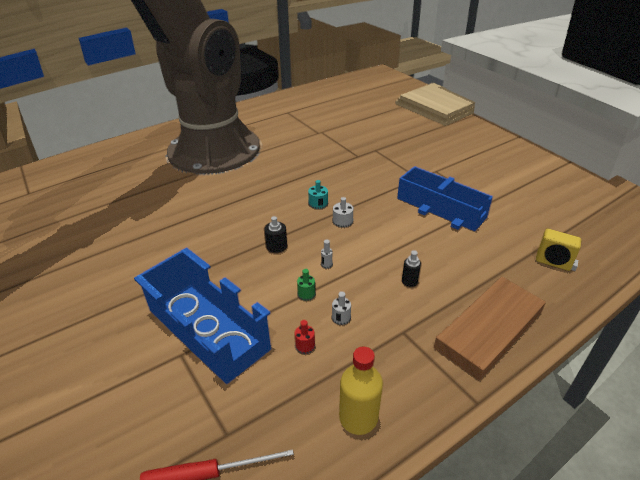

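View pics/top0.png

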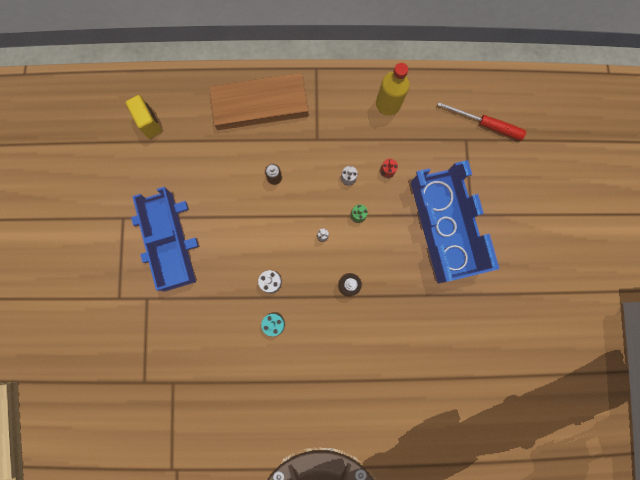

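The white/steel cups are the saws: large at top (269,281) / scene (343,212), small at (323,235) / (326,254), medium at (349,175) / (341,308).

Look-alikes:
- Green at top (360,213), red at (390,167) and turquoise at (272,324).
- Drums: thick at (350,285), thin at (273,173).

The rim segments put the lower tote's front toward +x (image top). The upper tote's ears suggest it faces the same way, so it needs a half turn.

```bash
cat > h.py <<'E'
from cell import arm
import numpy as np, cv2
from scipy.spatial.transform import Rotation as R
F=np.diag([1.,-1,-1])
def cam(n):
    i=arm.camera_info(n); f=240/np.tan(np.radians(i['vertical_fov'])/2)
    K=np.array([[f,0,i['cx']],[0,f,i['cy']],[0,0,1]]); return K,np.array(i['distortion']),np.array(i['eye']),R.from_rotvec(i['rotation']).as_matrix()
def ray(c,px):
    K,d,e,M=c; u=cv2.undistortPoints(np.array([[px]],float),K,d)[0,0]
    return M@F@np.array([u[0],u[1],1.])
def onz(c,px,z): 
    r=ray(c,px); return c[2]+r*(z-c[2][2])/r[2]
def proj(c,P):
    K,d,e,M=c; Rc=F@M.T
    return cv2.projectPoints(np.atleast_2d(np.array(P,float)),cv2.Rodrigues(Rc)[0],-Rc@e,K,d)[0][:,0]
def tool():
    s=arm.observe(); return s['position'],R.from_rotvec(s['ee_rot']),s
def delta(p,yaw=None):
    """shift (mm, tool axes) and turn to TCP p, tool down with jaw axis at yaw (mod pi)"""
    t,r,s=tool(); d=r.inv().apply(np.array(p)-t)*1000
    if yaw is None: return d.round(1)
    best=None
    for k in(0,1):
        a=yaw+k*np.pi; G=R.from_matrix(np.array([[np.cos(a),np.sin(a),0],[np.sin(a),-np.cos(a),0],[0,0,-1]]).T)
        v=(r.inv()*G).as_rotvec()
        if best is None or np.linalg.norm(v)<np.linalg.norm(best): best=v
    return d.round(1),best.round(3)
E
python3 - <<'E'
from h import *
names="saw_small saw_medium saw_large ring_small ring_medium ring_large drum_medium drum_large lower_tote upper_tote".split()
cs={n:cam(n) for n in("top","scene")}
for q in names:
    z=0.005 if 'ring' in q else 0
    for c in cs:
        for o in arm.landmark_of(c,q)[:4]:
            if o['confidence']>.25: print(q,c,round(o['confidence'],2),np.round(o['at'],1),onz(cs[c],o['at'],z).round(4)[:2])
im=cv2.imread("pics/top0.png")
a=cv2.resize(im[150:300,400:510],None,fx=4,fy=4,interpolation=cv2.INTER_CUBIC); b=cv2.resize(im[175:300,120:210],None,fx=4,fy=4,interpolation=cv2.INTER_CUBIC)
b=cv2.copyMakeBorder(b,0,a.shape[0]-b.shape[0],0,0,0); cv2.imwrite("pics/totes.png",np.hstack([a,b])[:600,:800])
a=cv2.resize(im[150:300,250:410],None,fx=5,fy=4,interpolation=cv2.INTER_CUBIC)
cv2.imwrite("pics/saws.png",cv2.resize(im[155:305,250:410],(640,600),interpolation=cv2.INTER_CUBIC))
E
```

```text
saw_small top 0.72 [453.1 258.9] [ 0.4963 -0.2835]
saw_small top 0.54 [319.  235.8] [ 0.5474 -0.0051]
saw_small scene 0.66 [328.4 262.6] [ 0.5463 -0.0065]
saw_medium top 0.78 [356.3 215. ] [ 0.5907 -0.0835]
saw_medium top 0.75 [348.9 180.3] [ 0.6657 -0.0698]
saw_medium top 0.52 [388.  171.6] [ 0.6845 -0.1537]
saw_medium scene 0.92 [302.  293.8] [ 0.5873 -0.0932]
saw_medium scene 0.62 [306.2 343.1] [ 0.685  -0.1477]
saw_medium scene 0.56 [341.7 316.8] [ 0.6723 -0.0668]
saw_large top 0.93 [273.9 323.4] [0.3696 0.0879]
saw_large top 0.82 [269.3 284. ] [0.4489 0.0973]
saw_large top 0.44 [317.6 234.5] [ 0.5501 -0.0022]
saw_large scene 0.61 [318.4 203.1] [0.3711 0.0887]
ring_small top 0.5 [444.9 224.5] [ 0.5682 -0.2684]
ring_small scene 0.46 [205.3 326.1] [ 0.5625 -0.2706]
ring_medium top 0.67 [453.8 258. ] [ 0.4977 -0.2834]
ring_medium scene 0.52 [181.8 307.8] [ 0.5007 -0.288 ]
ring_large top 0.41 [436.3 194.6] [ 0.6325 -0.2536]
ring_large scene 0.57 [231.1 350.3] [ 0.6326 -0.2569]
drum_medium top 0.73 [320.9 236.5] [ 0.5459 -0.009 ]
drum_medium top 0.66 [274.3 177.7] [0.6724 0.0878]
drum_medium scene 0.61 [408.  282.7] [0.6757 0.0826]
drum_medium scene 0.26 [275.6 246.5] [ 0.4463 -0.0661]
drum_large top 0.83 [347.5 284.2] [ 0.4468 -0.062 ]
drum_large scene 0.92 [276.6 245.4] [ 0.4445 -0.0627]
drum_large scene 0.36 [339.9 317.1] [ 0.671  -0.0697]
lower_tote top 0.71 [446.  225.3] [ 0.5674 -0.2723]
lower_tote scene 0.69 [206.7 328.6] [ 0.5646 -0.2698]
upper_tote top 0.59 [168.1 243.3] [0.5345 0.307 ]
upper_tote scene 0.65 [440.2 206. ] [0.5361 0.3069]
```

View pics/totes.png

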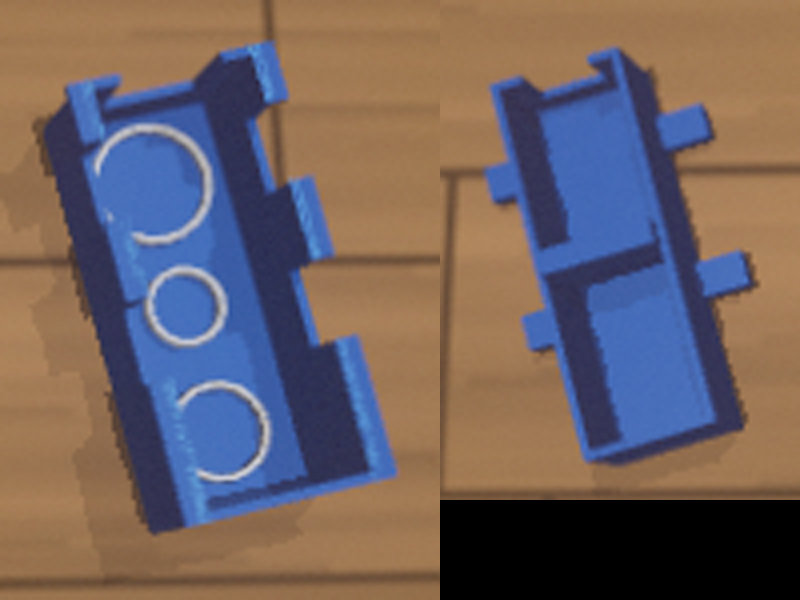

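View pics/saws.png

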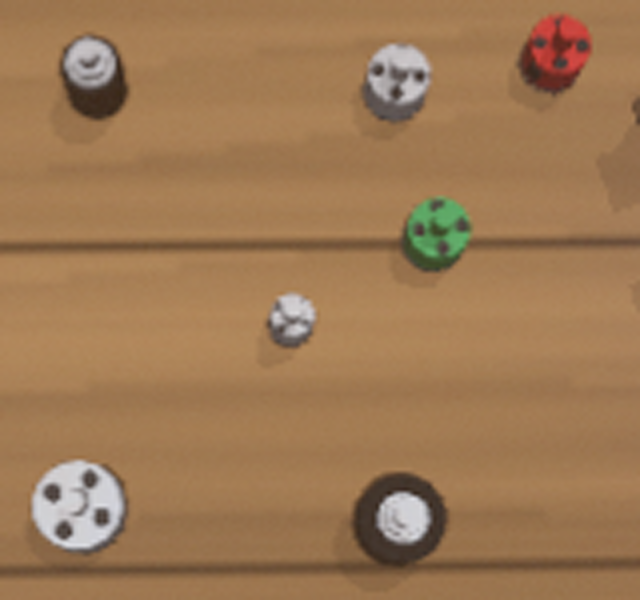

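Both totes' cut-away ends point up in the top image (+x), so the upper tote does need a half turn. The large ring is at the front, the small in the middle and the medium at the back. The close crop confirms the steel saws at (80,505), (292,320) and (398,80), distinct from green, red and turquoise. Next I refine the positions by silhouette fits over both cameras.

```bash
cat > fit.py <<'E'
from h import *
from scipy.optimize import minimize, least_squares
def box(x0,x1,y0,y1,z0,z1): return np.array([[x,y,z] for x in(x0,x1) for y in(y0,y1) for z in(z0,z1)])
def cyl(r,z0,z1): 
    a=np.linspace(0,2*np.pi,24,False); return np.array([[r*np.cos(t),r*np.sin(t),z] for t in a for z in(z0,z1)])
saw=lambda r:[cyl(r,0,.035),cyl(.0055,.035,.059)]
up=[box(-.097,.097,-.033,.033,0,.024),box(-.097,.09,-.033,.033,0,.055)]+[box(x-.008,x+.008,-.058,.058,.006,.014) for x in(.06,-.02)]
def fit(model,x0,masks,cs,yaw=True,S=4):
    def cost(q):
        a=q[2] if yaw else 0; c,s=np.cos(a),np.sin(a); M=np.array([[c,-s,0],[s,c,0],[0,0,1]]); t=0
        for n,m in masks.items():
            o=np.zeros(m.shape,np.uint8)
            for p in model:
                u=proj(cs[n],p@M.T+[q[0],q[1],0]); h=cv2.convexHull(np.round(u*16).astype(np.int32)); cv2.fillConvexPoly(o,h,1,cv2.LINE_8,4)
            m_=m.astype(bool); o=o.astype(bool); t+=(m_^o).sum()/(m_|o).sum()
        return t
    k=3 if yaw else 2; sim=np.vstack([x0[:k]]+[np.array(x0[:k])+np.eye(k)[i]*(.006 if i<2 else .08) for i in range(k)])
    r=minimize(cost,x0[:k],method='Nelder-Mead',options=dict(initial_simplex=sim,xatol=1e-4,fatol=1e-4)); return r.x.round(4),round(r.fun,3)
def near(m,c,p,r):
    u=proj(c,[*p,.02])[0]; w=np.zeros(m.shape,np.uint8); cv2.circle(w,tuple(int(v) for v in u),r,1,-1); return m&w
E
python3 - <<'E'
from fit import *
cs={n:cam(n) for n in("top","scene")}; im={n:cv2.imread(f"pics/{n}0.png") for n in cs}
hsv={n:cv2.cvtColor(im[n],cv2.COLOR_BGR2HSV) for n in cs}
grey={n:((hsv[n][...,1]<60)).astype(np.uint8) for n in cs}
blue={n:((abs(hsv[n][...,0].astype(int)-113)<14)&(hsv[n][...,1]>110)).astype(np.uint8) for n in cs}
for q,r,p in(("small",.011,(.547,-.006)),("medium",.016,(.669,-.068)),("large",.022,(.449,.097))):
    for sel in(["top"],["scene"],["top","scene"]):
        print(q,sel,fit(saw(r),p,{n:near(grey[n],cs[n],p,22) for n in sel},cs,False))
for sel in(["top"],["scene"],["top","scene"]):
    print("up",sel,fit(up,(.535,.307,.22),{n:near(blue[n],cs[n],(.535,.307),75) for n in sel},cs))
# rings: white pixels -> plane z=.013
for sel in(["top"],["scene"],["top","scene"]):
    P=[]
    for n in sel:
        m=near(((hsv[n][...,1]<90)&(hsv[n][...,2]>110)).astype(np.uint8),cs[n],(.566,-.27),62)
        P+=[onz(cs[n],(x,y),.013)[:2] for y,x in np.argwhere(m)]
    P=np.array(P)
    def res(q):
        d=np.array([q[3]*.067,0,-q[3]*.067]); C=np.array([[q[0]+a*np.cos(q[2]),q[1]+a*np.sin(q[2])] for a in d])
        return np.abs(np.linalg.norm(P[:,None]-C,axis=2)-[.0305,.0195,.0245]).min(1)
    s=least_squares(lambda q:res([*q,1]),[.566,-.27,.23],loss='soft_l1',f_scale=.002); print("rings",sel,len(P),s.x.round(4),np.median(res([*s.x,1])).round(4))
E
```

```text
small ['top'] (array([ 0.5482, -0.0114]), np.float64(0.181))
small ['scene'] (array([ 0.5485, -0.0125]), np.float64(0.139))
small ['top', 'scene'] (array([ 0.5475, -0.0118]), np.float64(0.318))
medium ['top'] (array([ 0.6709, -0.0682]), np.float64(0.138))
medium ['scene'] (array([ 0.6719, -0.0683]), np.float64(0.102))
medium ['top', 'scene'] (array([ 0.6709, -0.0682]), np.float64(0.261))
large ['top'] (array([0.4537, 0.0953]), np.float64(0.051))
large ['scene'] (array([0.4534, 0.096 ]), np.float64(0.103))
large ['top', 'scene'] (array([0.4539, 0.0957]), np.float64(0.171))
up ['top'] (array([0.5399, 0.3077, 0.2866]), np.float64(0.332))
up ['scene'] (array([0.5404, 0.308 , 0.2692]), np.float64(0.054))
up ['top', 'scene'] (array([0.54  , 0.3067, 0.2865]), np.float64(0.389))
rings ['top'] 622 [ 0.5641 -0.2695  0.2195] 0.0022
rings ['scene'] 737 [ 0.5677 -0.2693  0.2101] 0.0024
rings ['top', 'scene'] 1359 [ 0.5662 -0.2695  0.2129] 0.0026
```

```bash
python3 -c "
from h import *
print(delta([.5475,-.0118,.16],1.784),delta([.5475,-.0118,.16]))"
```

```text
(array([-447.9, -518.2,   66.7]), array([ 0.   , -0.   ,  0.095])) [-447.9 -518.2   66.7]
```

Request:
jog_arm(commands=[{"translation": [-224, -259, 20], "turn": [0, 0, 0.05]}, {"translation": [-224, -259, 20], "turn": [0, 0, 0.05]}, {"translation": [-224, -259, 20], "turn": [0, 0, 0.05]}, {"translation": [-224, -259, 20], "turn": [0, 0, 0.05]}, {"translation": [-224, -259, 20], "turn": [0, 0, 0.05]}, {"translation": [-224, -259, 20], "turn": [0, 0, 0.05]}, {"translation": [-224, -259, 20], "turn": [0, 0, 0.05]}, {"translation": [-224, -259, 20], "turn": [0, 0, 0.05]}, {"translation": [-224, -259, 20], "turn": [0, 0, 0.05]}], claw=0.0)

```text
clock: 1.85
position: [0.3719, -0.2974, 0.2068]
ee_rot: [-2.494, 1.906, 0.0]
force: [0.2, -0.2, -0.5]
width: 0.5
```

Request:
jog_arm(commands=[{"translation": [-224, -259, 46], "turn": [0, 0, 0.045]}, {"translation": [-224, -259, 46], "turn": [0, 0, 0.045]}, {"translation": [-224, -259, 46], "turn": [0, 0, 0.045]}, {"translation": [-224, -259, 46], "turn": [0, 0, 0.045]}, {"translation": [-224, -259, 46], "turn": [0, 0, 0.045]}, {"translation": [-224, -259, 46], "turn": [0, 0, 0.045]}, {"translation": [-224, -259, 46], "turn": [0, 0, 0.045]}, {"translation": [-224, -259, 46], "turn": [0, 0, 0.045]}, {"translation": [-224, -259, 46], "turn": [0, 0, 0.045]}, {"translation": [-224, -259, 46], "turn": [0, 0, 0.045]}, {"translation": [-224, -259, 46], "turn": [0, 0, 0.045]}])

```text
clock: 2.77
position: [0.5616, -0.0209, 0.1603]
ee_rot: [2.446, -1.971, -0.001]
force: [-0.1, -1.2, 0.1]
width: 0.499
```

```bash
python3 - <<'E'
from h import *
s=tool()[2]; print(s['clock'],s['width'],s['joints'].round(2),s['position'],delta([.5475,-.0118,.038],1.784))
c=cam("wrist"); im=arm.get_image("wrist")
for q,p in dict(s=[.5475,-.0118,.059],S=[.5475,-.0118,.0]).items():
    u=proj(c,p)[0]; print(q,u); cv2.circle(im,tuple(int(v) for v in u),3,(0,0,255),1)
cv2.imwrite("pics/w1.png",im)
E
```

```text
2.7667 0.49857233859350336 [ 0.12  0.41 -0.25  1.8   0.12  0.95 -1.53] [ 0.56156004 -0.02087284  0.1603409 ] (array([-11.9,  11.7, 122.4]), array([ 0.001, -0.   ,  0.001]))
s [307.21923374 254.56000609]
S [310.05330831 232.35264983]
```

View pics/w1.png

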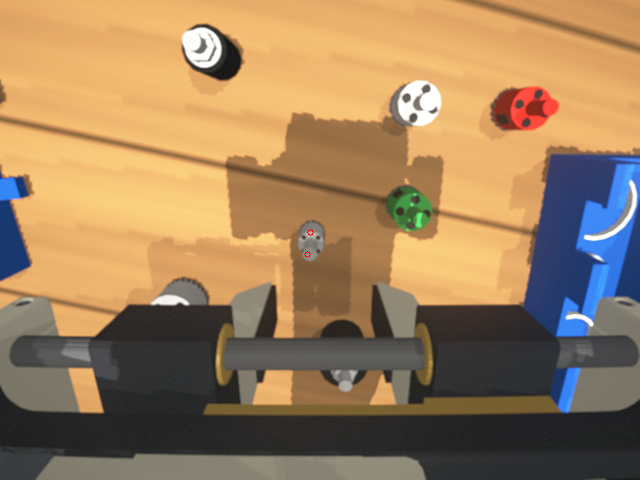

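The wrist view shows the small saw at (311,240), with the predicted shank on it. I descend and grip.

Request:
jog_arm(commands=[{"translation": [-12, 12, 0]}, {"translation": [-12, 12, 40]}, {"translation": [-12, 12, 80]}, {"translation": [-12, 12, 110]}, {"translation": [-12, 12, 122]}, {"translation": [-12, 12, 122]}, {"translation": [-12, 12, 122]}])

```text
schema error: expected keys translation, turn
```

Request:
jog_arm(commands=[{"translation": [0, 0, 0]}, {"translation": [0, 0, 0]}, {"translation": [0, 0, 0]}, {"translation": [0, 0, 0]}, {"translation": [0, 0, 0]}, {"translation": [0, 0, 0]}], claw=1.0, grip_force=25)

```text
schema error: expected keys translation, turn
```

Request:
jog_arm(commands=[{"translation": [0, 0, -20]}, {"translation": [0, 0, -60]}, {"translation": [0, 0, -100]}, {"translation": [0, 0, -140]}, {"translation": [0, 0, -140]}, {"translation": [0, 0, -140]}])

```text
schema error: expected keys translation, turn
```

```bash
python3 - <<'E'
from h import *
p,r,s=tool(); print(s['clock'],s['width'],p,s['force'],delta([.566,-.2695,.18],1.784),delta([.566,-.2695,.045],1.784))
E
```

```text
2.8167 0.49850760998956123 [ 0.56119129 -0.0222817   0.16054041] [-0.09598985  0.12372981 -0.19038394] (array([242.7,  47.4, -19.2]), array([ 0.001, -0.001, -0.001])) (array([242.6,  47.2, 115.8]), array([ 0.001, -0.001, -0.001]))
```

Request:
jog_arm(commands=[{"translation": [-13, 11, 0], "turn": [0, 0, 0]}, {"translation": [-13, 11, 40], "turn": [0, 0, 0]}, {"translation": [-13, 11, 80], "turn": [0, 0, 0]}, {"translation": [-13, 11, 110], "turn": [0, 0, 0]}, {"translation": [-13, 11, 122], "turn": [0, 0, 0]}, {"translation": [-13, 11, 122], "turn": [0, 0, 0]}, {"translation": [-13, 11, 122], "turn": [0, 0, 0]}])

```text
clock: 3.4
position: [0.5476, -0.0126, 0.0388]
ee_rot: [2.441, -1.975, -0.0]
force: [0.7, -0.4, -0.1]
width: 0.498
```

Request:
jog_arm(commands=[{"translation": [0, 0, 0], "turn": [0, 0, 0]}, {"translation": [0, 0, 0], "turn": [0, 0, 0]}, {"translation": [0, 0, 0], "turn": [0, 0, 0]}, {"translation": [0, 0, 0], "turn": [0, 0, 0]}, {"translation": [0, 0, 0], "turn": [0, 0, 0]}, {"translation": [0, 0, 0], "turn": [0, 0, 0]}], claw=1.0, grip_force=25)

```text
clock: 3.9
position: [0.5484, -0.0107, 0.0391]
ee_rot: [-2.444, 1.973, -0.001]
force: [0.2, -0.6, -0.9]
width: 0.115
```

Request:
jog_arm(commands=[{"translation": [0, 0, -20], "turn": [0, 0, 0]}, {"translation": [0, 0, -60], "turn": [0, 0, 0]}, {"translation": [0, 0, -100], "turn": [0, 0, 0]}, {"translation": [0, 0, -140], "turn": [0, 0, 0]}, {"translation": [0, 0, -140], "turn": [0, 0, 0]}, {"translation": [0, 0, -140], "turn": [0, 0, 0]}])

```text
clock: 4.4
position: [0.5498, -0.0105, 0.1813]
ee_rot: [-2.442, 1.971, -0.007]
force: [-0.0, 0.2, -1.3]
width: 0.113
```

```bash
python3 - <<'E'
from h import *
p,r,s=tool(); print(s['clock'],s['width'],p,s['force'],delta([.566,-.2695,.18],1.784),delta([.566,-.2695,.045],1.784))
E
```

```text
4.4 0.11314124483050411 [ 0.54980118 -0.01054574  0.18126027] [-0.01557058  0.1754045  -1.30331736] (array([256.5,  38.8,   1.3]), array([-0.005, -0.001, -0.001])) (array([256.4,  39.5, 136.3]), array([-0.005, -0.001, -0.001]))
```

Request:
jog_arm(commands=[{"translation": [256, 39, 0], "turn": [0, 0, 0]}, {"translation": [256, 39, 0], "turn": [0, 0, 0]}, {"translation": [256, 39, 0], "turn": [0, 0, 0]}, {"translation": [256, 39, 0], "turn": [0, 0, 0]}, {"translation": [256, 39, 0], "turn": [0, 0, 0]}, {"translation": [256, 39, 0], "turn": [0, 0, 0]}, {"translation": [256, 39, 0], "turn": [0, 0, 0]}, {"translation": [256, 39, 0], "turn": [0, 0, 0]}, {"translation": [256, 39, 0], "turn": [0, 0, 0]}, {"translation": [256, 39, 0], "turn": [0, 0, 0]}])

```text
clock: 5.23
position: [0.5638, -0.2674, 0.1775]
ee_rot: [-2.446, 1.971, 0.004]
force: [1.1, 0.5, -0.3]
width: 0.111
```

```bash
python3 - <<'E'
from h import *
p,r,s=tool(); print(s['clock'],s['width'],p,s['force'],delta([.566,-.2695,.045],1.784))
c=cam("wrist"); im=arm.get_image("wrist"); t=np.linspace(0,6.28,60)
for (x,y),r0 in(((.566,-.2695),.018),((.6315,-.2554),.029),((.5005,-.2836),.023)):
    cv2.polylines(im,[proj(c,np.c_[x+r0*np.cos(t),y+r0*np.sin(t),0*t+.013]).astype(int)],True,(0,0,255),1)
cv2.imwrite("pics/w2.png",im)
E
```

```text
5.2333 0.11068285564862565 [ 0.56378911 -0.26744999  0.17753743] [ 1.09340926  0.51895974 -0.2676592 ] (array([  2.7,  -1.9, 132.5]), array([0.001, 0.002, 0.001]))
```

View pics/w2.png

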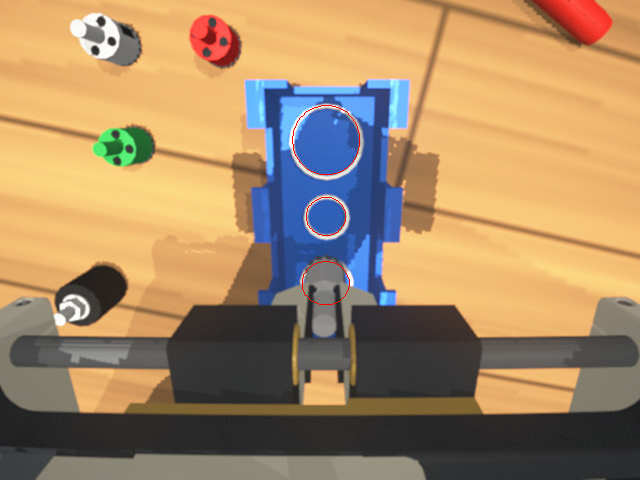

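The predicted ring circles lie exactly on the rings at (326,140), (326,216) and (326,283), and the small saw is held upright. I lower it.

Request:
jog_arm(commands=[{"translation": [2, -1, 30], "turn": [0, 0, 0]}, {"translation": [2, -1, 60], "turn": [0, 0, 0]}, {"translation": [2, -1, 90], "turn": [0, 0, 0]}, {"translation": [2, -1, 115], "turn": [0, 0, 0]}, {"translation": [2, -1, 128], "turn": [0, 0, 0]}, {"translation": [2, -1, 133], "turn": [0, 0, 0]}, {"translation": [2, -1, 133], "turn": [0, 0, 0]}, {"translation": [2, -1, 133], "turn": [0, 0, 0]}, {"translation": [2, -1, 133], "turn": [0, 0, 0]}])

```text
clock: 6.03
position: [0.5666, -0.2709, 0.0471]
ee_rot: [-2.445, 1.972, -0.003]
force: [0.9, -0.1, -1.2]
width: 0.108
```

```bash
python3 - <<'E'
from h import *
p,r,s=tool(); print(s['clock'],s['width'],p,s['force'],delta([.566,-.2695,.0445],1.784))
E
```

```text
6.0333 0.10756281222633107 [ 0.56656393 -0.27087546  0.04708969] [ 0.90979281 -0.122951   -1.22458926] (array([-1.5,  0.3,  2.6]), array([-0.002, -0.001,  0.   ]))
```

Request:
jog_arm(commands=[{"translation": [-1, 0, 3], "turn": [0, 0, 0]}, {"translation": [-1, 0, 3], "turn": [0, 0, 0]}, {"translation": [-1, 0, 3], "turn": [0, 0, 0]}])

```text
clock: 6.28
position: [0.5663, -0.2702, 0.0439]
ee_rot: [-2.444, 1.973, -0.004]
force: [0.1, -0.5, 4.8]
width: 0.109
```

Request:
jog_arm(commands=[{"translation": [0, 0, 0], "turn": [0, 0, 0]}, {"translation": [0, 0, 0], "turn": [0, 0, 0]}, {"translation": [0, 0, 0], "turn": [0, 0, 0]}, {"translation": [0, 0, 0], "turn": [0, 0, 0]}], claw=0.35)

```text
clock: 6.62
position: [0.5649, -0.2698, 0.0424]
ee_rot: [2.444, -1.973, -0.001]
force: [0.5, 0.7, 0.5]
width: 0.313
```

Request:
jog_arm(commands=[{"translation": [0, 0, -30], "turn": [0, 0, 0]}, {"translation": [0, 0, -70], "turn": [0, 0, 0]}, {"translation": [0, 0, -110], "turn": [0, 0, 0]}, {"translation": [0, 0, -135], "turn": [0, 0, 0]}, {"translation": [0, 0, -135], "turn": [0, 0, 0]}, {"translation": [0, 0, -135], "turn": [0, 0, 0]}])

```text
clock: 7.12
position: [0.5661, -0.2703, 0.1793]
ee_rot: [-2.444, 1.973, -0.005]
force: [-0.9, -0.5, -0.6]
width: 0.325
```

```bash
python3 - <<'E'
from h import *
p,r,s=tool(); print(s['clock'],s['width'],p,s['force'],delta([.671,-.0682,.16],1.784),delta([.671,-.0682,.038],1.784))
E
```

```text
7.1167 0.3248780119212036 [ 0.56606926 -0.2702511   0.17927157] [-0.85791077 -0.54846551 -0.59102347] (array([-175.4, -145.2,   19.3]), array([-0.003, -0.002, -0.001])) (array([-175.6, -144.9,  141.3]), array([-0.003, -0.002, -0.001]))
```

Request:
jog_arm(commands=[{"translation": [-175, -145, 19], "turn": [0, 0, 0]}, {"translation": [-175, -145, 19], "turn": [0, 0, 0]}, {"translation": [-175, -145, 19], "turn": [0, 0, 0]}, {"translation": [-175, -145, 19], "turn": [0, 0, 0]}, {"translation": [-175, -145, 19], "turn": [0, 0, 0]}, {"translation": [-175, -145, 19], "turn": [0, 0, 0]}, {"translation": [-175, -145, 19], "turn": [0, 0, 0]}, {"translation": [-175, -145, 19], "turn": [0, 0, 0]}, {"translation": [-175, -145, 19], "turn": [0, 0, 0]}], claw=0.0)

```text
clock: 7.87
position: [0.6689, -0.0694, 0.1571]
ee_rot: [2.442, -1.972, -0.003]
force: [-0.3, -1.0, 0.7]
width: 0.494
```

```bash
python3 - <<'E'
from h import *
p,r,s=tool(); print(s['clock'],s['width'],p,delta([.671,-.0682,.038],1.784))
E
```

```text
7.8667 0.49429714224837473 [ 0.66894748 -0.06944914  0.15707496] (array([ -0.8,  -2.6, 119.1]), array([ 0.003, -0.   , -0.001]))
```

Request:
jog_arm(commands=[{"translation": [-1, -1, 30], "turn": [0, 0, 0]}, {"translation": [-1, -1, 70], "turn": [0, 0, 0]}, {"translation": [-1, -1, 105], "turn": [0, 0, 0]}, {"translation": [-1, -1, 120], "turn": [0, 0, 0]}, {"translation": [-1, -1, 120], "turn": [0, 0, 0]}, {"translation": [-1, -1, 120], "turn": [0, 0, 0]}])

```text
clock: 8.37
position: [0.6698, -0.069, 0.038]
ee_rot: [2.441, -1.975, -0.002]
force: [0.3, 0.0, 0.6]
width: 0.5
```

Request:
jog_arm(commands=[{"translation": [0, 0, 0], "turn": [0, 0, 0]}, {"translation": [0, 0, 0], "turn": [0, 0, 0]}, {"translation": [0, 0, 0], "turn": [0, 0, 0]}, {"translation": [0, 0, 0], "turn": [0, 0, 0]}, {"translation": [0, 0, 0], "turn": [0, 0, 0]}, {"translation": [0, 0, 0], "turn": [0, 0, 0]}], claw=1.0, grip_force=35)

```text
clock: 8.87
position: [0.6711, -0.0672, 0.0392]
ee_rot: [-2.444, 1.973, -0.001]
force: [-0.2, -0.8, -0.9]
width: 0.117
```

Request:
jog_arm(commands=[{"translation": [0, 0, -20], "turn": [0, 0, 0]}, {"translation": [0, 0, -60], "turn": [0, 0, 0]}, {"translation": [0, 0, -100], "turn": [0, 0, 0]}, {"translation": [0, 0, -140], "turn": [0, 0, 0]}, {"translation": [0, 0, -140], "turn": [0, 0, 0]}, {"translation": [0, 0, -140], "turn": [0, 0, 0]}])

```text
clock: 9.37
position: [0.6726, -0.067, 0.1819]
ee_rot: [-2.442, 1.971, -0.007]
force: [0.0, 0.1, -1.6]
width: 0.103
```

```bash
python3 - <<'E'
from h import *
p,r,s=tool(); print(s['clock'],s['width'],p,delta([.5005,-.2836,.18],1.784))
E
```

```text
9.3667 0.10333015650785515 [ 0.67257791 -0.06703628  0.18190652] (array([175.4, 213.9,   1. ]), array([-0.006, -0.002, -0.001]))
```

Request:
jog_arm(commands=[{"translation": [175, 214, 0], "turn": [0, 0, 0]}, {"translation": [175, 214, 0], "turn": [0, 0, 0]}, {"translation": [175, 214, 0], "turn": [0, 0, 0]}, {"translation": [175, 214, 0], "turn": [0, 0, 0]}, {"translation": [175, 214, 0], "turn": [0, 0, 0]}, {"translation": [175, 214, 0], "turn": [0, 0, 0]}, {"translation": [175, 214, 0], "turn": [0, 0, 0]}, {"translation": [175, 214, 0], "turn": [0, 0, 0]}, {"translation": [175, 214, 0], "turn": [0, 0, 0]}, {"translation": [175, 214, 0], "turn": [0, 0, 0]}, {"translation": [175, 214, 0], "turn": [0, 0, 0]}])

```text
clock: 10.28
position: [0.4992, -0.2817, 0.178]
ee_rot: [-2.447, 1.97, 0.002]
force: [0.4, -0.5, -1.3]
width: 0.109
```

```bash
python3 - <<'E'
from h import *
p,r,s=tool(); print(s['clock'],s['width'],p,s['force'],delta([.5005,-.2836,.0445],1.784))
w=arm.get_image("wrist"); sc=arm.get_image("scene")
cv2.imwrite("pics/w3.png",np.hstack([cv2.resize(w[180:400,200:450],(400,352)),cv2.resize(sc[180:400,100:350],(400,352))]))
E
```

```text
10.2833 0.10874437879311197 [ 0.49924709 -0.28165969  0.17801579] [ 0.41752571 -0.46746776 -1.34001718] (array([  2.3,  -0.9, 133.5]), array([0.   , 0.001, 0.002]))
```

View pics/w3.png

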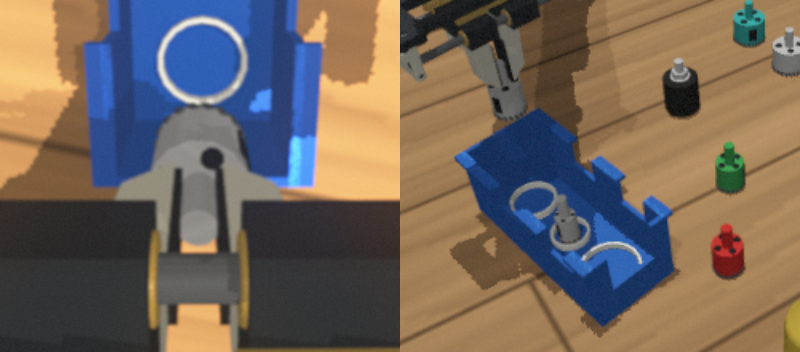

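The small saw stands in the middle ring (right crop, 565,225) and the medium saw hangs upright. I lower the medium.

Request:
jog_arm(commands=[{"translation": [1, -1, 30], "turn": [0, 0, 0]}, {"translation": [1, -1, 60], "turn": [0, 0, 0]}, {"translation": [1, -1, 90], "turn": [0, 0, 0]}, {"translation": [1, -1, 115], "turn": [0, 0, 0]}, {"translation": [1, -1, 128], "turn": [0, 0, 0]}, {"translation": [1, -1, 132], "turn": [0, 0, 0]}, {"translation": [1, -1, 134], "turn": [0, 0, 0]}, {"translation": [1, -1, 135], "turn": [0, 0, 0]}, {"translation": [1, -1, 135], "turn": [0, 0, 0]}])

```text
clock: 11.13
position: [0.5007, -0.2841, 0.0446]
ee_rot: [-2.445, 1.972, -0.003]
force: [-0.2, -0.7, -0.5]
width: 0.106
```

```bash
python3 - <<'E'
from h import *
p,r,s=tool(); print(s['clock'],s['width'],p,s['force'],delta([.5005,-.2836,.0445],1.784))
E
```

```text
11.1333 0.10641732579782809 [ 0.50071324 -0.28414982  0.04463922] [-0.20701212 -0.71082333 -0.53558198] (array([-0.6,  0.1,  0.1]), array([-0.001, -0.001, -0.   ]))
```

Request:
jog_arm(commands=[{"translation": [0, 0, 1], "turn": [0, 0, 0]}, {"translation": [0, 0, 1], "turn": [0, 0, 0]}])

```text
clock: 11.3
position: [0.5008, -0.2845, 0.0439]
ee_rot: [-2.444, 1.973, -0.004]
force: [-0.7, 0.3, 3.0]
width: 0.108
```

Request:
jog_arm(commands=[{"translation": [0, 0, 0], "turn": [0, 0, 0]}, {"translation": [0, 0, 0], "turn": [0, 0, 0]}, {"translation": [0, 0, 0], "turn": [0, 0, 0]}, {"translation": [0, 0, 0], "turn": [0, 0, 0]}], claw=0.35)

```text
clock: 11.63
position: [0.4997, -0.2841, 0.0428]
ee_rot: [2.445, -1.973, -0.0]
force: [0.3, 0.6, -0.4]
width: 0.311
```

Request:
jog_arm(commands=[{"translation": [0, 0, -30], "turn": [0, 0, 0]}, {"translation": [0, 0, -70], "turn": [0, 0, 0]}, {"translation": [0, 0, -110], "turn": [0, 0, 0]}, {"translation": [0, 0, -135], "turn": [0, 0, 0]}, {"translation": [0, 0, -135], "turn": [0, 0, 0]}, {"translation": [0, 0, -135], "turn": [0, 0, 0]}])

```text
clock: 12.13
position: [0.5007, -0.2846, 0.1795]
ee_rot: [-2.444, 1.973, -0.005]
force: [-0.3, -0.3, -0.8]
width: 0.323
```

```bash
python3 - <<'E'
from h import *
p,r,s=tool(); print(s['clock'],s['width'],p,s['force'],delta([.4538,.0956,.16],1.784),s['joints'].round(2))
E
```

```text
12.1333 0.3225352439505083 [ 0.5006526  -0.28455252  0.1794683 ] [-0.31463386 -0.27217463 -0.82109572] (array([-381.5,  -34.4,   18.7]), array([-0.003, -0.002, -0.001])) [ 0.56  0.41 -0.18  1.75  0.09  0.99 -1.02]
```

Request:
jog_arm(commands=[{"translation": [-381, -34, 19], "turn": [0, 0, 0]}, {"translation": [-381, -34, 19], "turn": [0, 0, 0]}, {"translation": [-381, -34, 19], "turn": [0, 0, 0]}, {"translation": [-381, -34, 19], "turn": [0, 0, 0]}, {"translation": [-381, -34, 19], "turn": [0, 0, 0]}, {"translation": [-381, -34, 19], "turn": [0, 0, 0]}, {"translation": [-381, -34, 19], "turn": [0, 0, 0]}, {"translation": [-381, -34, 19], "turn": [0, 0, 0]}, {"translation": [-381, -34, 19], "turn": [0, 0, 0]}, {"translation": [-381, -34, 19], "turn": [0, 0, 0]}, {"translation": [-381, -34, 19], "turn": [0, 0, 0]}, {"translation": [-381, -34, 19], "turn": [0, 0, 0]}], claw=0.0)

```text
clock: 13.13
position: [0.4517, 0.0952, 0.1576]
ee_rot: [2.445, -1.97, -0.002]
force: [0.8, -0.6, -0.1]
width: 0.5
```

```bash
python3 - <<'E'
from h import *
p,r,s=tool(); print(s['clock'],s['width'],p,delta([.4538,.0956,.038],1.784))
E
```

```text
13.1333 0.4997284843781714 [0.45174368 0.09524021 0.15764217] (array([  0. ,  -2.4, 119.6]), array([ 0.002, -0.   ,  0.001]))
```

Request:
jog_arm(commands=[{"translation": [0, -1, 30], "turn": [0, 0, 0]}, {"translation": [0, -1, 70], "turn": [0, 0, 0]}, {"translation": [0, -1, 105], "turn": [0, 0, 0]}, {"translation": [0, -1, 120], "turn": [0, 0, 0]}, {"translation": [0, -1, 120], "turn": [0, 0, 0]}, {"translation": [0, -1, 120], "turn": [0, 0, 0]}])

```text
clock: 13.63
position: [0.453, 0.0939, 0.038]
ee_rot: [2.44, -1.974, -0.002]
force: [0.4, -0.3, 0.4]
width: 0.5
```

Request:
jog_arm(commands=[{"translation": [0, 0, 0], "turn": [0, 0, 0]}, {"translation": [0, 0, 0], "turn": [0, 0, 0]}, {"translation": [0, 0, 0], "turn": [0, 0, 0]}, {"translation": [0, 0, 0], "turn": [0, 0, 0]}, {"translation": [0, 0, 0], "turn": [0, 0, 0]}, {"translation": [0, 0, 0], "turn": [0, 0, 0]}], claw=1.0, grip_force=40)

```text
clock: 14.13
position: [0.4539, 0.0956, 0.0392]
ee_rot: [-2.444, 1.973, -0.001]
force: [0.6, -2.0, -0.8]
width: 0.112
```

Request:
jog_arm(commands=[{"translation": [0, 0, -20], "turn": [0, 0, 0]}, {"translation": [0, 0, -60], "turn": [0, 0, 0]}, {"translation": [0, 0, -100], "turn": [0, 0, 0]}, {"translation": [0, 0, -140], "turn": [0, 0, 0]}, {"translation": [0, 0, -140], "turn": [0, 0, 0]}, {"translation": [0, 0, -140], "turn": [0, 0, 0]}])

```text
clock: 14.63
position: [0.4549, 0.0961, 0.1809]
ee_rot: [-2.442, 1.971, -0.005]
force: [-0.5, -0.5, -2.4]
width: 0.108
```

```bash
python3 - <<'E'
from h import *
p,r,s=tool(); print(s['clock'],s['width'],p,s['force'],delta([.6315,-.2554,.18],1.784))
E
```

```text
14.6333 0.1083310557448226 [0.45490353 0.096051   0.18089879] [-0.51556186 -0.48961496 -2.4142294 ] (array([380.8, -98.5,   1.5]), array([-0.005, -0.   , -0.001]))
```

Request:
jog_arm(commands=[{"translation": [381, -98, 0], "turn": [0, 0, 0]}, {"translation": [381, -98, 0], "turn": [0, 0, 0]}, {"translation": [381, -98, 0], "turn": [0, 0, 0]}, {"translation": [381, -98, 0], "turn": [0, 0, 0]}, {"translation": [381, -98, 0], "turn": [0, 0, 0]}, {"translation": [381, -98, 0], "turn": [0, 0, 0]}, {"translation": [381, -98, 0], "turn": [0, 0, 0]}, {"translation": [381, -98, 0], "turn": [0, 0, 0]}, {"translation": [381, -98, 0], "turn": [0, 0, 0]}, {"translation": [381, -98, 0], "turn": [0, 0, 0]}, {"translation": [381, -98, 0], "turn": [0, 0, 0]}, {"translation": [381, -98, 0], "turn": [0, 0, 0]}])

```text
clock: 15.63
position: [0.6286, -0.257, 0.1758]
ee_rot: [2.441, -1.975, -0.006]
force: [-0.2, 1.4, -2.8]
width: 0.107
```

```bash
python3 - <<'E'
from h import *
p,r,s=tool(); print(s['clock'],s['width'],p,s['force'],delta([.6315,-.2554,.0445],1.784))
E
```

```text
15.6333 0.10698709875852554 [ 0.62861378 -0.25702741  0.17580375] [-0.17005416  1.44741499 -2.84685226] (array([ -0.8,  -3.6, 131.3]), array([ 0.004,  0.002, -0.003]))
```

Request:
jog_arm(commands=[{"translation": [-1, -2, 30], "turn": [0, 0, 0]}, {"translation": [-1, -2, 60], "turn": [0, 0, 0]}, {"translation": [-1, -2, 90], "turn": [0, 0, 0]}, {"translation": [-1, -2, 112], "turn": [0, 0, 0]}, {"translation": [-1, -2, 125], "turn": [0, 0, 0]}, {"translation": [-1, -2, 130], "turn": [0, 0, 0]}, {"translation": [-1, -2, 133], "turn": [0, 0, 0]}, {"translation": [-1, -2, 134], "turn": [0, 0, 0]}, {"translation": [-1, -2, 134], "turn": [0, 0, 0]}, {"translation": [-1, -2, 134], "turn": [0, 0, 0]}])

```text
clock: 16.47
position: [0.6324, -0.2548, 0.0461]
ee_rot: [-2.444, 1.973, -0.003]
force: [0.2, -0.4, -1.0]
width: 0.109
```

```bash
python3 - <<'E'
from h import *
p,r,s=tool(); print(s['clock'],s['width'],p,s['force'],delta([.6315,-.2554,.0445],1.784))
E
```

```text
16.4667 0.10890328120365896 [ 0.63241058 -0.25482517  0.04614964] [ 0.20974511 -0.42585889 -0.97136082] (array([0.4, 1. , 1.6]), array([-0.002, -0.001, -0.001]))
```

Request:
jog_arm(commands=[{"translation": [0, 1, 2], "turn": [0, 0, 0]}, {"translation": [0, 1, 2], "turn": [0, 0, 0]}, {"translation": [0, 1, 2], "turn": [0, 0, 0]}])

```text
clock: 16.72
position: [0.6317, -0.2553, 0.044]
ee_rot: [-2.444, 1.973, -0.004]
force: [0.9, -1.1, 3.6]
width: 0.107
```

Request:
jog_arm(commands=[{"translation": [0, 0, 0], "turn": [0, 0, 0]}, {"translation": [0, 0, 0], "turn": [0, 0, 0]}, {"translation": [0, 0, 0], "turn": [0, 0, 0]}, {"translation": [0, 0, 0], "turn": [0, 0, 0]}], claw=0.35)

```text
clock: 17.05
position: [0.6301, -0.2547, 0.0424]
ee_rot: [2.444, -1.973, -0.001]
force: [-1.2, 0.4, 0.6]
width: 0.313
```

Request:
jog_arm(commands=[{"translation": [0, 0, -30], "turn": [0, 0, 0]}, {"translation": [0, 0, -70], "turn": [0, 0, 0]}, {"translation": [0, 0, -110], "turn": [0, 0, 0]}, {"translation": [0, 0, -150], "turn": [0, 0, 0]}, {"translation": [0, 0, -190], "turn": [0, 0, 0]}, {"translation": [0, 0, -190], "turn": [0, 0, 0]}, {"translation": [0, 0, -190], "turn": [0, 0, 0]}])

```text
clock: 17.63
position: [0.6319, -0.2551, 0.2357]
ee_rot: [-2.443, 1.972, -0.008]
force: [-0.1, 0.1, -1.8]
width: 0.326
```

```bash
python3 - <<'E'
from fit import *
p,r,s=tool(); print(s['clock'],s['width'],p,s['force'],s['joints'].round(2))
for n in("scene","top"): cv2.imwrite(f"pics/{n}1.png",arm.get_image(n))
cs={n:cam(n) for n in("top","scene")}; hsv={n:cv2.cvtColor(cv2.imread(f"pics/{n}1.png"),cv2.COLOR_BGR2HSV) for n in cs}
blue={n:((abs(hsv[n][...,0].astype(int)-113)<14)&(hsv[n][...,1]>110)).astype(np.uint8) for n in cs}
print(fit(up,(.54,.308,.27),{n:near(blue[n],cs[n],(.54,.308),68 if n=="top" else 75) for n in cs},cs))
print(fit(up,(.54,.308,.27),{n:near(blue[n],cs[n],(.54,.308),68) for n in ["top"]},cs))
im=cv2.imread("pics/top1.png")
for m in up:
    a=.27; M=R.from_euler('z',a).as_matrix(); u=proj(cs["top"],m@M.T+[.5404,.308,0]); cv2.polylines(im,[cv2.convexHull(u.astype(np.float32)).astype(int)],True,(0,0,255),1)
u=proj(cs["top"],box(-.006,.006,-.029,.029,.065,.065)@M.T+[.5404,.308,0]);cv2.polylines(im,[cv2.convexHull(u.astype(np.float32)).astype(int)],True,(0,255,255),1)
a=cv2.resize(im[165:305,100:220],(480,560)); b=cv2.resize(cv2.imread("pics/scene1.png")[230:390,120:290],(320,301))
cv2.imwrite("pics/c4.png",np.hstack([a,cv2.copyMakeBorder(b,0,259,0,0,0)]))
E
```

```text
17.6333 0.3264054575792326 [ 0.63194379 -0.25509476  0.2357467 ] [-0.09778248  0.09379767 -1.75885504] [ 0.43  0.53 -0.21  1.4   0.11  1.22 -1.14]
(array([0.5405, 0.3075, 0.2644]), np.float64(0.404))
(array([0.5399, 0.3072, 0.286 ]), np.float64(0.344))
```

View pics/c4.png

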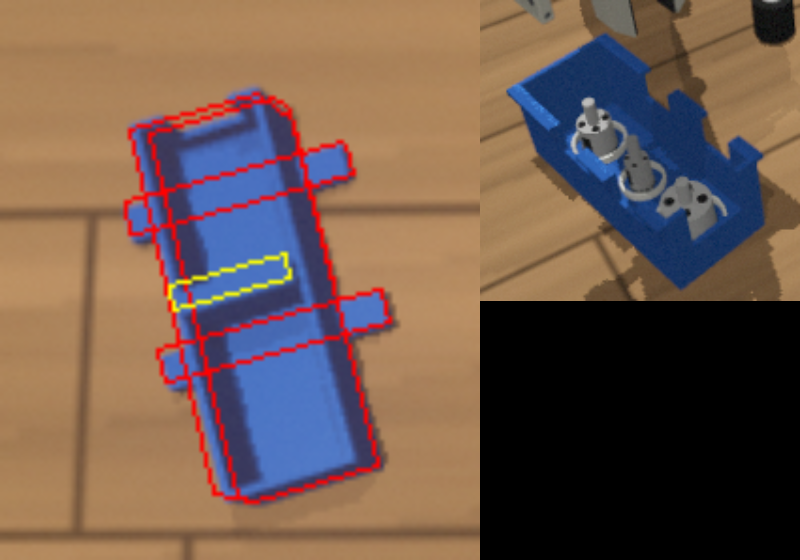

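All three saws stand in their own rings (right crop), and the upper-tote model outline fits its image at about (.5404, .3078), yaw .27. Next I go to the bar, with the jaws along the tote's length. Joint 7 allows a pick at yaw .27 and a place at .213−π.

```bash
python3 -c "
from h import *
print(delta([.5404,.3078,.16],.27))"
```

```text
(array([-568.7,  -31.3,   72.1]), array([ 1.000e-03, -1.000e-03,  1.514e+00]))
```

Request:
jog_arm(commands=[{"translation": [-40, -2, 0], "turn": [0, 0, -0.12]}, {"translation": [-80, -4, 0], "turn": [0, 0, -0.24]}, {"translation": [-120, -7, 0], "turn": [0, 0, -0.36]}, {"translation": [-160, -9, 0], "turn": [0, 0, -0.48]}, {"translation": [-200, -11, 0], "turn": [0, 0, -0.6]}, {"translation": [-240, -13, 0], "turn": [0, 0, -0.72]}, {"translation": [-280, -15, 0], "turn": [0, 0, -0.84]}, {"translation": [-320, -18, 0], "turn": [0, 0, -0.96]}, {"translation": [-360, -20, 0], "turn": [0, 0, -1.08]}, {"translation": [-400, -22, 0], "turn": [0, 0, -1.2]}, {"translation": [-400, -22, 0], "turn": [0, 0, -1.2]}, {"translation": [-400, -22, 0], "turn": [0, 0, -1.2]}], claw=0.0)

```text
clock: 18.73
position: [0.5658, 0.1437, 0.2311]
ee_rot: [-3.132, 0.239, 0.005]
force: [0.5, -2.1, -0.8]
width: 0.499
```

```bash
python3 -c "
from h import *
s=tool()[2];print(s['clock'],s['joints'].round(2),s['position'],delta([.5404,.3078,.14],.27))"
```

```text
18.7333 [ 0.07  0.43 -0.58  1.63  0.25  1.16 -0.72] [0.56577424 0.14367077 0.23105013] (array([ -49.7, -158.4,   91.2]), array([-0.001,  0.003, -0.422]))
```

Request:
jog_arm(commands=[{"translation": [-12, -40, 20], "turn": [0, 0, -0.11]}, {"translation": [-25, -80, 30], "turn": [0, 0, -0.22]}, {"translation": [-37, -119, 50], "turn": [0, 0, -0.33]}, {"translation": [-50, -158, 60], "turn": [0, 0, -0.422]}, {"translation": [-50, -158, 90], "turn": [0, 0, -0.422]}, {"translation": [-50, -158, 90], "turn": [0, 0, -0.422]}, {"translation": [-50, -158, 90], "turn": [0, 0, -0.422]}, {"translation": [-50, -158, 90], "turn": [0, 0, -0.422]}])

```text
clock: 19.4
position: [0.544, 0.3026, 0.1424]
ee_rot: [3.113, 0.409, -0.001]
force: [-0.7, 0.2, 1.5]
width: 0.498
```

```bash
python3 - <<'E'
from fit import *
s=tool()[2];print(s['clock'],s['joints'].round(2),s['position'],delta([.5404,.3078,.03],.27))
c=cam("wrist"); im=arm.get_image("wrist"); M=R.from_euler('z',.27).as_matrix()
for b in (box(-.006,.006,-.029,.029,.065,.065),box(-.097,.097,-.033,.033,.055,.055)):
    u=proj(c,b@M.T+[.5404,.3078,0]);cv2.polylines(im,[cv2.convexHull(u.astype(np.float32)).astype(int)],True,(0,0,255),1)
cv2.imwrite("pics/w5.png",im)
E
```

```text
19.4 [-0.17  0.6  -0.65  1.64  0.4   1.05 -0.68] [0.54403938 0.30262779 0.14241853] (array([ -2.1,  -6.1, 112.4]), array([ 0.001,  0.001, -0.009]))
```

View pics/w5.png

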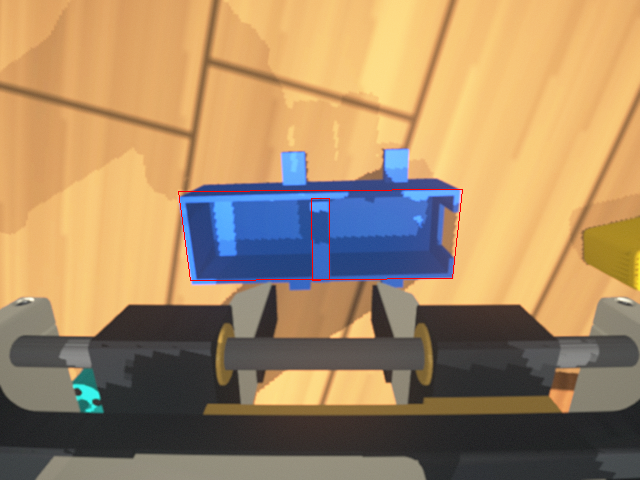

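The predicted rim and bar overlay the tote (bar at 320,238; cut-away front to the right at 452,232). I descend and grip.

Request:
jog_arm(commands=[{"translation": [-2, -5, 20], "turn": [0, 0, -0.005]}, {"translation": [-2, -5, 50], "turn": [0, 0, -0.005]}, {"translation": [-2, -5, 80], "turn": [0, 0, -0.005]}, {"translation": [-2, -5, 105], "turn": [0, 0, -0.005]}, {"translation": [-2, -5, 112], "turn": [0, 0, -0.005]}, {"translation": [-2, -5, 112], "turn": [0, 0, -0.005]}, {"translation": [-2, -5, 112], "turn": [0, 0, -0.005]}])

```text
clock: 20.03
position: [0.5411, 0.3088, 0.0322]
ee_rot: [-3.113, -0.419, -0.002]
force: [0.1, 0.5, 0.6]
width: 0.499
```

Request:
jog_arm(commands=[{"translation": [0, 0, 0], "turn": [0, 0, 0]}, {"translation": [0, 0, 0], "turn": [0, 0, 0]}, {"translation": [0, 0, 0], "turn": [0, 0, 0]}, {"translation": [0, 0, 0], "turn": [0, 0, 0]}, {"translation": [0, 0, 0], "turn": [0, 0, 0]}, {"translation": [0, 0, 0], "turn": [0, 0, 0]}], claw=1.0, grip_force=45)

```text
clock: 20.53
position: [0.5399, 0.3091, 0.0311]
ee_rot: [-3.113, -0.421, -0.001]
force: [-0.0, 0.9, 1.7]
width: 0.123
```

Request:
jog_arm(commands=[{"translation": [0, 0, -10], "turn": [0, 0, 0]}, {"translation": [0, 0, -40], "turn": [0, 0, 0]}, {"translation": [0, 0, -80], "turn": [0, 0, 0]}, {"translation": [0, 0, -120], "turn": [0, 0, 0]}, {"translation": [0, 0, -160], "turn": [0, 0, 0]}, {"translation": [0, 0, -190], "turn": [0, 0, 0]}, {"translation": [0, 0, -190], "turn": [0, 0, 0]}, {"translation": [0, 0, -190], "turn": [0, 0, 0]}])

```text
clock: 21.2
position: [0.5404, 0.3097, 0.2231]
ee_rot: [-3.112, -0.421, -0.006]
force: [-1.4, 0.5, -4.1]
width: 0.129
```

```bash
python3 -c "
from h import *
s=tool()[2];print(s['clock'],s['width'],s['force'],s['joints'].round(2),s['position'],delta([.566,-.2695,.21],.213),delta([.566,-.2695,.21],1.784))"
```

```text
21.2 0.12876095262408366 [-1.41828249  0.47224931 -4.09854132] [-0.16  0.52 -0.69  1.54  0.35  1.19 -0.64] [0.54042541 0.30968962 0.22309579] (array([-129.3,  565.2,   12.1]), array([-0.001, -0.004,  0.056])) (array([-129.3,  565.2,   12.1]), array([ 0.002, -0.004, -1.515]))
```

Request:
jog_arm(commands=[{"translation": [-6, 25, 0], "turn": [0, 0, 0.12]}, {"translation": [-12, 50, 0], "turn": [0, 0, 0.24]}, {"translation": [-18, 75, 0], "turn": [0, 0, 0.36]}, {"translation": [-23, 100, 0], "turn": [0, 0, 0.48]}, {"translation": [-29, 125, 0], "turn": [0, 0, 0.6]}, {"translation": [-35, 150, 0], "turn": [0, 0, 0.72]}, {"translation": [-40, 175, 0], "turn": [0, 0, 0.84]}, {"translation": [-46, 200, 0], "turn": [0, 0, 0.96]}, {"translation": [-52, 225, 0], "turn": [0, 0, 1.08]}, {"translation": [-57, 250, 0], "turn": [0, 0, 1.2]}, {"translation": [-57, 250, 0], "turn": [0, 0, 1.2]}])

```text
clock: 22.12
position: [0.5506, 0.0457, 0.2188]
ee_rot: [2.792, -1.428, -0.002]
force: [0.3, -0.5, -2.1]
width: 0.127
```

```bash
python3 -c "
from h import *
s=tool()[2];print(s['clock'],s['width'],s['force'],s['joints'].round(2),s['position'],delta([.566,-.2695,.21],.213))"
```

```text
22.1167 0.12692492299308847 [ 0.28734248 -0.54707687 -2.14011144] [ 0.11  0.36 -0.39  1.73  0.15  1.08 -1.27] [0.55061092 0.04567735 0.21882394] (array([264.6, 171.9,  10.1]), array([ 0.006,  0.002, -1.159]))
```

Request:
jog_arm(commands=[{"translation": [25, 16, 0], "turn": [0, 0, 0.12]}, {"translation": [50, 32, 0], "turn": [0, 0, 0.24]}, {"translation": [75, 49, 0], "turn": [0, 0, 0.36]}, {"translation": [100, 65, 0], "turn": [0, 0, 0.48]}, {"translation": [125, 81, 0], "turn": [0, 0, 0.6]}, {"translation": [150, 97, 0], "turn": [0, 0, 0.72]}, {"translation": [175, 114, 0], "turn": [0, 0, 0.84]}, {"translation": [200, 130, 0], "turn": [0, 0, 0.96]}, {"translation": [225, 146, 0], "turn": [0, 0, 1.08]}, {"translation": [225, 146, 0], "turn": [0, 0, 1.2]}, {"translation": [225, 146, 0], "turn": [0, 0, 1.2]}])

```text
clock: 23.03
position: [0.567, -0.2171, 0.2187]
ee_rot: [1.506, -2.753, -0.003]
force: [0.6, 0.9, -2.6]
width: 0.129
```

```bash
python3 -c "
from h import *
s=tool()[2];print(s['clock'],s['width'],s['force'],s['joints'].round(2),s['position'],delta([.566,-.2695,.21],.213))"
```

```text
23.0333 0.1292666666389824 [ 0.57987187  0.91752279 -2.63837247] [ 0.31  0.42 -0.05  1.62  0.02  1.11 -1.88] [ 0.56696712 -0.21708037  0.21872954] (array([ 44.6, -27.5,   8.7]), array([ 0.002, -0.003,  0.788]))
```

Request:
jog_arm(commands=[{"translation": [11, -7, 0], "turn": [0, 0, 0.11]}, {"translation": [22, -14, 0], "turn": [0, 0, 0.22]}, {"translation": [33, -20, 0], "turn": [0, 0, 0.33]}, {"translation": [45, -27, 0], "turn": [0, 0, 0.44]}, {"translation": [45, -27, 0], "turn": [0, 0, 0.55]}, {"translation": [45, -27, 0], "turn": [0, 0, 0.66]}, {"translation": [45, -27, 0], "turn": [0, 0, 0.76]}, {"translation": [45, -27, 0], "turn": [0, 0, 0.785]}, {"translation": [45, -27, 0], "turn": [0, 0, 0.785]}, {"translation": [45, -27, 0], "turn": [0, 0, 0.785]}])

```text
clock: 23.87
position: [0.5674, -0.2664, 0.2201]
ee_rot: [0.362, -3.12, -0.001]
force: [-0.3, -1.5, -2.8]
width: 0.129
```

```bash
python3 - <<'E'
from fit import *
s=tool()[2];print(s['clock'],s['width'],s['force'],s['joints'].round(2),s['position'],delta([.566,-.2695,.12],.213))
# measure held tote from top+scene
p=s['position']; h=p[2]-.031; cs={n:cam(n) for n in("top","scene")}
im={n:arm.get_image(n) for n in ("top","scene","wrist")}
c=cam("wrist"); w=im["wrist"].copy(); M=R.from_euler('z',.213+np.pi).as_matrix()
for b,z in ((box(-.006,.006,-.029,.029,.065,.065),h),(box(-.097,.097,-.033,.033,.055,.055),h)):
    u=proj(c,b@M.T+[p[0],p[1],z]);cv2.polylines(w,[cv2.convexHull(u.astype(np.float32)).astype(int)],True,(0,0,255),1)
b=box(-.11,.11,-.046,.046,.085,.085)@R.from_euler('z',.213).as_matrix().T+[.566,-.2695,0]
cv2.polylines(w,[cv2.convexHull(proj(c,b).astype(np.float32)).astype(int)],True,(0,255,255),1)
cv2.imwrite("pics/w6.png",w)
E
```

```text
23.8667 0.1285768298122658 [-0.34836607 -1.52571115 -2.78891642] [ 0.26  0.44  0.14  1.58 -0.07  1.12 -2.5 ] [ 0.56735397 -0.26635803  0.22007295] (array([  1.9,  -2.8, 100.1]), array([ 0.001, -0.001,  0.018]))
```

View pics/w6.png

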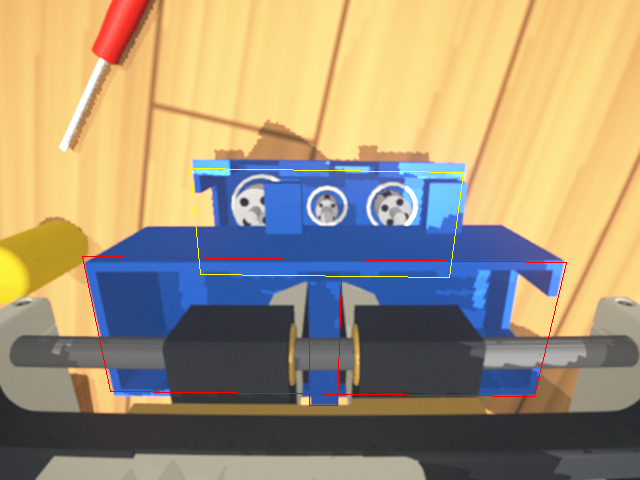

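The held tote's overlay matches and its cut-away front is on the right, opposite the lower's front (large ring, left). All saws stand in their rings at (250,205), (326,205) and (392,206). I lower the tote.

Request:
jog_arm(commands=[{"translation": [2, -2, 25], "turn": [0, 0, 0.012]}, {"translation": [2, -2, 50], "turn": [0, 0, 0.012]}, {"translation": [2, -2, 75], "turn": [0, 0, 0.012]}, {"translation": [2, -2, 90], "turn": [0, 0, 0.012]}, {"translation": [2, -2, 95], "turn": [0, 0, 0.012]}, {"translation": [2, -2, 95], "turn": [0, 0, 0.012]}, {"translation": [2, -2, 95], "turn": [0, 0, 0.012]}])

```text
clock: 24.6
position: [0.5665, -0.2699, 0.1264]
ee_rot: [-0.336, 3.123, -0.001]
force: [0.3, 0.0, -1.5]
width: 0.127
```

```bash
python3 -c "
from h import *
s=tool()[2];print(s['clock'],s['width'],s['force'],s['joints'].round(2),s['position'],delta([.566,-.2695,.11],.213))"
```

```text
24.6 0.12685832971909214 [ 0.33477422  0.04140927 -1.51990401] [ 0.27  0.53  0.13  1.69 -0.08  0.92 -2.49] [ 0.56645348 -0.2698999   0.12644347] (array([ 0.4,  0.5, 16.4]), array([-0.   ,  0.001,  0.001]))
```

Request:
jog_arm(commands=[{"translation": [0, 0, 4], "turn": [0, 0, 0]}, {"translation": [0, 0, 8], "turn": [0, 0, 0]}, {"translation": [0, 0, 11], "turn": [0, 0, 0]}, {"translation": [0, 0, 13], "turn": [0, 0, 0]}, {"translation": [0, 0, 15], "turn": [0, 0, 0]}, {"translation": [0, 0, 16], "turn": [0, 0, 0]}, {"translation": [0, 0, 16], "turn": [0, 0, 0]}, {"translation": [0, 0, 16], "turn": [0, 0, 0]}])

```text
clock: 25.27
position: [0.566, -0.2697, 0.11]
ee_rot: [-0.335, 3.124, 0.0]
force: [-1.7, 1.6, 2.1]
width: 0.129
```

```bash
python3 - <<'E'
from h import *
s=tool()[2];print(s['clock'],s['width'],s['force'],s['position'],delta([.566,-.2695,.11],.213))
cv2.imwrite("pics/s7.png",cv2.resize(arm.get_image("scene")[180:400,90:330],(655,600)))
E
```

```text
25.2667 0.12852321350532397 [-1.67931172  1.57948524  2.05826234] [ 0.56597823 -0.26965564  0.11004094] (array([-0.1,  0.1,  0. ]), array([-0.   ,  0.   ,  0.001]))
```

View pics/s7.png

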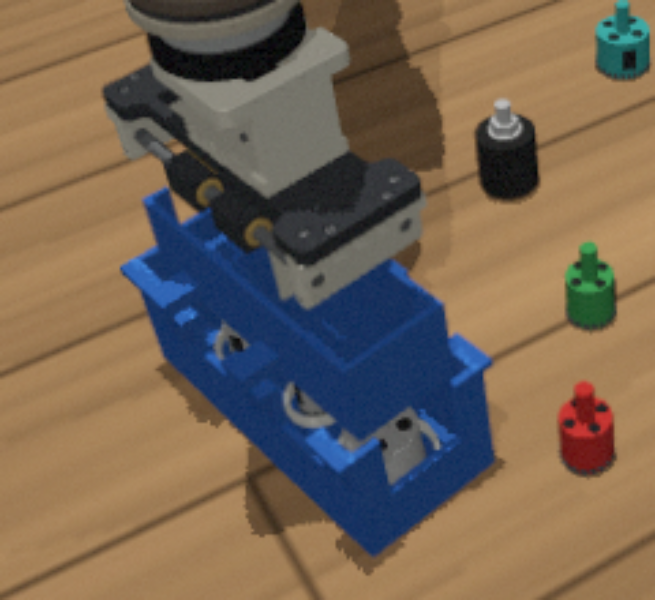

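The upper tote sits in the mouth, and the force flipped to +2 N, so the ears are resting on the rim. I release and retreat.

Request:
jog_arm(commands=[{"translation": [0, 0, 0], "turn": [0, 0, 0]}, {"translation": [0, 0, 0], "turn": [0, 0, 0]}, {"translation": [0, 0, 0], "turn": [0, 0, 0]}, {"translation": [0, 0, 0], "turn": [0, 0, 0]}, {"translation": [0, 0, 0], "turn": [0, 0, 0]}], claw=0.1)

```text
clock: 25.73
position: [0.5661, -0.2697, 0.1097]
ee_rot: [-0.335, 3.124, -0.0]
force: [-0.1, -0.7, -0.2]
width: 0.425
```

Request:
jog_arm(commands=[{"translation": [0, 0, -20], "turn": [0, 0, 0]}, {"translation": [0, 0, -50], "turn": [0, 0, 0]}, {"translation": [0, 0, -80], "turn": [0, 0, 0]}, {"translation": [0, 0, -110], "turn": [0, 0, 0]}, {"translation": [0, 0, -140], "turn": [0, 0, 0]}, {"translation": [0, 0, -140], "turn": [0, 0, 0]}])

```text
clock: 26.23
position: [0.5687, -0.2711, 0.2563]
ee_rot: [-0.334, 3.115, -0.007]
force: [0.5, -0.8, 0.4]
width: 0.449
```

Request:
jog_arm(commands=[{"translation": [40, 0, 0], "turn": [0, 0, 0]}, {"translation": [80, 0, 0], "turn": [0, 0, 0]}, {"translation": [120, 0, 0], "turn": [0, 0, 0]}, {"translation": [160, 0, 0], "turn": [0, 0, 0]}, {"translation": [160, 0, 0], "turn": [0, 0, 0]}, {"translation": [160, 0, 0], "turn": [0, 0, 0]}])

```text
clock: 26.73
position: [0.4077, -0.3046, 0.2502]
ee_rot: [-0.329, 3.124, -0.001]
force: [1.1, -0.5, 0.3]
width: 0.448
```

```bash
python3 - <<'E'
from fit import *
s=tool()[2];print(s['clock'],s['width'],s['force'],s['position'])
im={n:arm.get_image(n) for n in("scene","top")}
M=R.from_euler('z',.213+np.pi).as_matrix(); q=[.566,-.2695,.079]; out=[]
for n,(x,y) in dict(scene=(90,180),top=(380,130)).items():
    c=cam(n)
    for b in (box(-.006,.006,-.029,.029,.065,.065),box(-.097,.097,-.033,.033,.055,.055)):
        cv2.polylines(im[n],[cv2.convexHull(proj(c,b@M.T+q).astype(np.float32)).astype(int)],True,(0,0,255),1)
    out.append(cv2.resize(im[n][y:y+200,x:x+200],(400,400)))
cv2.imwrite("pics/f8.png",np.hstack(out))
cs={n:cam(n) for n in im}
for k in("drum_medium","drum_large"):
    for n in cs:
        print(k,n,[(round(o['confidence'],2),onz(cs[n],o['at'],0).round(3)[:2]) for o in arm.landmark_of(n,k)[:2]])
E
```

```text
26.7333 0.4482214702177111 [ 1.14845643 -0.53097324  0.32571344] [ 0.40766804 -0.30455512  0.25016553]
drum_medium scene [(0.82, array([0.677, 0.083])), (0.54, array([ 0.625, -0.254]))]
drum_medium top [(0.72, array([0.675, 0.091]))]
drum_large scene [(0.57, array([ 0.44, -0.07]))]
drum_large top [(0.7, array([ 0.45 , -0.063]))]
```

View pics/f8.png

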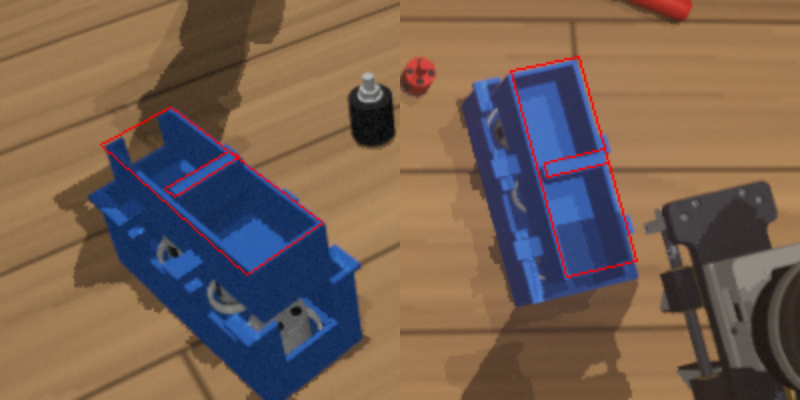

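The predicted stacked rim and bar overlay the tote in both views, so it is level and centred. The saws show upright through the notches, and the drums have not moved. The arm is clear, so I hand in.

```bash
python3 -c "
from cell import arm
print(arm.sign_off())"
```

```text
the job is handed in; nothing more can be done
None
```

I stood the small, medium and large saws in their own rings. I then turned the empty tote half round, set it on the lower tote's rim, released it, and handed the job in at about 27 s.

**Last checks:**
- **Stack:** in the scene and top pictures, the outline predicted for an underside 79 mm up, centred and in line, lay on the upper tote's rim and bar to within a pixel or two. The wrist force flipped to about +2 N when the ears touched the rim and was near zero after release.
- **Saws:** just before stacking, the wrist view showed all three in their rings. Afterwards they are only partly visible through the notches and front, but look upright.
- **Drums:** the networks put both drums within about 10 mm of their first readings, so they appear not to have moved. One extra "drum_medium" report at (0.625, -0.254) was false, because that is the large saw in the tote.
- **Arm:** it was clear of everything at hand-in.

None of these checks failed. The only mishap on the way was three refused move calls with a missing turn field, which moved nothing.

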